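Push the knife case down the freshly painted packing lane

TASK

Push the dark wooden knife case along the plywood board and down the lane between the two green rails until its leading end rests squared up against the wooden end stop, then take the hand away. The paint on the rails is wet: neither the case nor the hand may touch either rail. Only push the case with the fingers, never lift or tip it, and leave the other things on the bench where they are.

Things in the scene. Friction and masses are not known exactly. Their poses are not given: they have to be found in the camera images.
- case: closed dark wooden knife case, brass plate on its lid, 92 mm wide (x) x 130 mm long (y) x 50 mm high, 0.28 to 0.56 kg, loose; origin at the centre of its underside, z up. It starts flat on the open part of the lane board before the mouth of the lane, up to 25 mm off the middle line and up to 15 degrees askew; its +y end leads.
- lane: fixed plywood board 190 wide (x) x 490 long (y -260 to +230) x 12 mm thick, origin in its underside on the lane's middle line, z up; the case slides on z = 12 mm. +y points down the lane. Rails from y = -30 (mouth) to +205 mm; end stop's face at y = +205 mm. Clear width between rails 122 mm (x -61 to +61): 15 mm spare each side. Case home: its origin at x about 0, y = +140 mm.
- rail_near: green wet-painted rail on the robot's side of the lane, fixed to the board, 12 mm wide x 235 mm long (along lane y) x 18 mm high, its top 30 mm above the bench; origin at the centre of its underside (lane x = -67 mm, y = +87.5 mm)
- rail_far: the same rail on the side away from the robot (lane x = +67 mm, y = +87.5 mm)
- stop: dark wooden end stop across the end of the lane with a dark rubber pad, fixed, 140 mm wide x 40 mm high, its top 52 mm above the bench; origin at the foot of its face towards the case
- wax_jar: small wax jar, 56 mm across, 55 mm tall, standing beside the lane; loose, to be left alone; origin at the centre of its underside
- oil_bottle: amber oil bottle with red cap, 44 mm across, 90 mm tall, standing beside the lane; loose, to be left alone; origin at the centre of its underside
- pin_cup: open steel cup, 60 mm across, 70 mm tall, standing beside the lane; loose, to be left alone; origin at the centre of its underside
- whetstone: terracotta-coloured whetstone 160 x 50 x 25 mm, lying beyond the open end of the lane board; loose, to be left alone; origin at the centre of its underside
- handle_block: pale wooden handle blank 32 x 110 x 25 mm, lying beside the lane board; loose, to be left alone; origin at the centre of its underside
- pocket_knife: closed folding knife 24 x 100 x 14 mm, lying beside the lane board; loose, to be left alone; origin at the centre of its underside
Things that resemble listed ones, but are neither listed nor needed, are in the scene too. What is meant by the case is not orange or purple, and is the larger of those in its own colour.

How it is judged:
By the outcome, as a careful person would: the job done as asked, in the order asked, and still so for the second after the job is handed in, with the robot touching nothing.
It also fails if it takes over 64 s, if anything falls off the work surface, if the arm or the gripper's body presses on something with over 40 N, if the wrist force passes 120 N, or if a joint passes its speed limit or range.

ROBOT

A 6-joint arm with a two-finger parallel gripper is mounted at the origin on the work surface. World frame = base frame: x ahead of the robot, y to its left, z up, the work surface at z = 0. Lengths are in m, angles in rad, forces in N, time in s.
With the tool pointing down it reaches from about 0.275 to 0.825 m from the base axis. Payload 5.2 kg.
Tool frame: the origin (TCP) lies at the very end of the fingers, on their centre line; the grasp point (between the pads) lies behind it (arm.pinch_z is the z of the grasp point in the tool frame, in m); z points along the fingers, y is the line along which they close (so a half turn about z gives the same grasp; the last joint's range is limited). The gripper opens to 93 mm and grips with 3 to 60 N. Pads are 15 mm wide; open, the fingers measure 128 mm over their backs; the gripper's body (75 mm by 188 mm) begins 65 mm behind the grasp point.
Start: joints at [-1.445, 0.259, 1.535, -0, 1.348, -0.203], TCP at [0.178, -0.521, 0.219] pointing down, gripper open.
Joint ranges: [-3.14, 3.14], [-0.91, 2.08], [0.19, 2.58], [-1.22, 4.36], [0.22, 2.71], [-3.12, 3.12]. Speed limits (rad/s): [2.57, 2.57, 3.14, 3.14, 3.14, 3.14].

INTERFACE

Orientations are given as a unit quaternion [w, x, y, z].
In Python, from station import arm gives the robot as it stands.
- The arm moves only by the tool apply_moves, never from a script. Its argument "deltas" is a list of rows, each a list of 7 numbers: the shift along the tool's x, y, z in cm, then the turn, a rotation vector about the tool's x, y, z in degrees, then the finger opening in cm, from 0 to 9.3. A call has 1 to 20 rows; each row is the pose to reach, as a shift and turn from the pose commanded when the call began, along the tool's axes at that moment; what a row does not reach only later rows make up. A row lasts 1/10 s, in which the tool goes at most 50 mm and 8.59 degrees, less where a joint would pass 70% of its speed; a pose out of reach is approached as far as the arm can. A call with a gripper value outside its range is refused whole. The fingers move at their own pace and stop on an object; "grip_force" is the grip in N (left out, the last holds). Time passes only in rows, so rows that repeat a pose let the fingers close. It gives the time, the measured TCP pose, the force, the opening and the grip force at its end, in the units of the state.
- arm.sense(): the state, without advancing time (a new reading comes with each control period).
- arm.snapshot(name): name is "side" or "top" or "wrist"; returns the picture (400x640x3 uint8, red, green, blue); there is no depth.
- arm.calibration(name): a dict with "fx", "fy", "cx", "cy" (pixels), "xyz" and "rotation" of the camera in the world; the wrist camera has in their place "hand_eye" (4x4, takes a point from camera to tool coordinates, whose origin is the TCP and whose axes are the flange's). Camera axes: x right, y down, z forward; pixel columns grow to the right and rows downward; lengths in m; the calibration is good to about 2 mm. A picture is of the moment at which its call begins: read the wrist's pose just before it. calibration takes no time and is no camera call.
- arm.sign_off(): hands the job in; it is judged then, once.
The state is a dict: "time_s": time; "joint_pos": joint angles; "joint_vel": joint speeds; "effort": joint torques, N m; "tool_pos": TCP position; "ee_rot": TCP orientation; "wrist_force": force on the tool from outside, world axes, zero at the start; "moment": the same for the moment, N m; "gripper_width": opening from 0.0 (shut) to 1.0 (fully open); "grip_force": force on a finger pad.
Only numpy, scipy, OpenCV 4.12 (cv2) and the standard library are available. Lean on these libraries where they do the work, as an engineer would, in place of code of your own. Each camera call takes 0.05 s, during which the arm holds its last target. There are 200 camera calls.

## Working session

There is one attempt and no reset: what is moved stays moved. The work goes in short steps, Python scripts to look and compute and a tool call to move; the robot and the scene stay as the last step left them, time stands still between calls to the robot, and variables do not carry over. Pictures are saved under pics/ and viewed, at most 13 in all, crops included, and the job is handed in when it is done.

Besides the shell and the picture viewer there is one more tool, called after "Emit:" in YAML: its name, and indented under it one key for each argument. apply_moves: Moves the arm, as the interface text tells. Its arguments: {"type":"object","properties":{"deltas":{"type":"array","items":{"type":"array","items":{"type":"number"}}},"grip_force":{"type":"number"}},"required":["deltas"]}

```bash
mkdir -p pics; cat > h.py <<'E'
import numpy as np,cv2
from station import arm
def snap(n,f):
    im=arm.snapshot(n); cv2.imwrite('pics/'+f,cv2.cvtColor(im,cv2.COLOR_RGB2BGR)); return im
def ray(c,uv,z):
    """pixels -> world points on plane z"""
    uv=np.atleast_2d(np.array(uv,float)); R=np.array(c['rotation']).reshape(3,3)
    d=np.c_[(uv[:,0]-c['cx'])/c['fx'],(uv[:,1]-c['cy'])/c['fy'],np.ones(len(uv))]@R.T
    o=np.array(c['xyz']); return o+d*((z-o[2])/d[:,2])[:,None]
E
python3 - <<'E'
from h import *
snap('top','t0.png');snap('side','s0.png')
print(arm.calibration('top'),arm.calibration('side'),arm.pinch_z); print(arm.sense())
E
```

```text
{'fx': 409.67290846989994, 'fy': 409.67290846989994, 'cx': 323.4738619831186, 'cy': 199.0290040509255, 'xyz': array([ 0.42142413, -0.04996009,  1.28457188]), 'rotation': array([-0.04275138,  0.71181913, -0.69925247,  0.05031733])} {'fx': 443.7065120779572, 'fy': 443.7065120779572, 'cx': 324.29683836146506, 'cy': 195.80403476430786, 'xyz': array([0.43921782, 0.89401226, 0.60625733]), 'rotation': array([ 0.03376157, -0.06630647,  0.86265257, -0.50029407])} -0.0188
{'time_s': 0.1, 'joint_pos': array([-1.44480601e+00,  2.59236381e-01,  1.53596951e+00,  1.91507950e-05,
        1.34799814e+00, -2.02803695e-01]), 'joint_vel': array([ 2.33350482e-03, -3.92394256e-04, -1.99279964e-03,  1.08963722e-03,
        5.63702714e-05,  1.11733988e-03]), 'effort': array([ 1.94956890e-03, -4.38210869e+01, -2.84640813e+01,  7.19788321e-02,
        3.61410726e-02, -5.60571459e-05]), 'tool_pos': array([ 0.17756017, -0.52003299,  0.21792066]), 'ee_rot': array([-8.04736098e-04,  9.86517246e-01,  1.63655352e-01,  4.02663582e-05]), 'wrist_force': array([ 0.49060722, -0.13700897,  0.17450994]), 'moment': array([0.01464966, 0.0668764 , 0.03551762]), 'grip_force': 0.0, 'gripper_width': 0.9984248491138641}
```

View pics/t0.png

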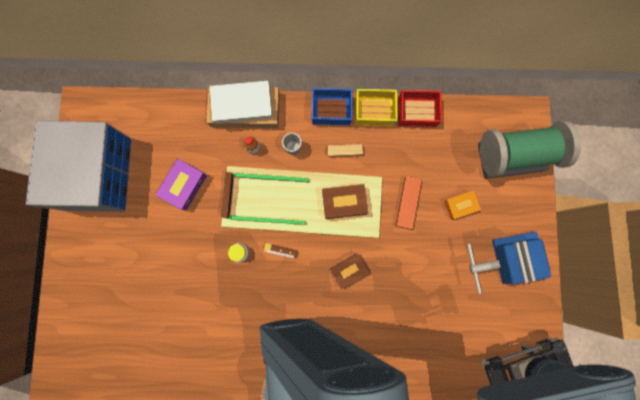

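View pics/s0.png

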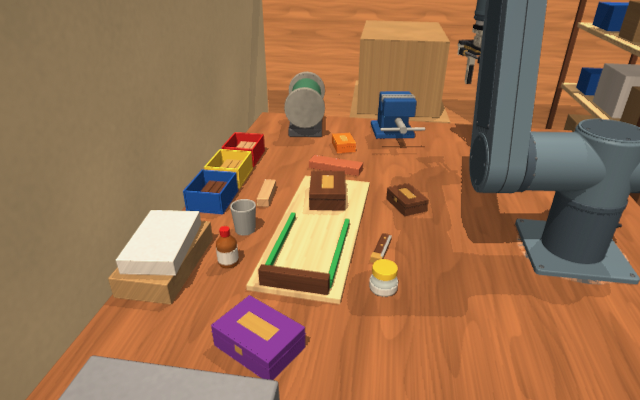

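The top view shows the lane pointing left in the image (+y world). The stop is near (232,195), the rails at rows 178 and 220, and the case at (346,202). The lookalike is at (350,271) and the whetstone at (409,203). Next I'll segment these to get positions.

```bash
cat >> h.py <<'E'
from scipy.spatial.transform import Rotation as Ro
def cal(n):
    c=dict(arm.calibration(n)); q=c['rotation']; c['rotation']=Ro.from_quat([q[1],q[2],q[3],q[0]]).as_matrix(); return c
def blobs(m,amin=60):
    cs,_=cv2.findContours(m.astype(np.uint8),cv2.RETR_EXTERNAL,cv2.CHAIN_APPROX_NONE)
    return [k[:,0,:] for k in cs if cv2.contourArea(k)>amin]
def rect(c,k,z):
    p=ray(c,k,z)[:,:2]*1000; (x,y),(w,h),a=cv2.minAreaRect(p.astype(np.float32))
    if w<h: w,h,a=h,w,a+90
    return np.round([x,y,w,h,(a-90+90)%180-90],1)   # angle of long side from +y
E
python3 - <<'E'
from h import *
c=cal('top'); print(c['rotation'].round(2).tolist())
im=cv2.imread('pics/t0.png'); h=cv2.cvtColor(im,cv2.COLOR_BGR2HSV); H,S,V=[h[...,i].astype(int) for i in range(3)]
roi=np.zeros(H.shape,bool); roi[135:300,210:440]=1
for n,m,z in [('green',(H>45)&(H<85)&(S>120),.03),('board',(H>20)&(H<36)&(S>50)&(V>170),.012),('dark',(V<105)&((H<15)|(H>170)),.062)]:
    for k in blobs(m&roi,25): print(n,k.mean(0).round(),rect(c,k,z))
for p in [(346,202),(400,200),(300,200),(346,190),(232,195)]: print(p,h[p[1],p[0]])
cv2.imwrite('pics/t0c.png',cv2.resize(im[130:300,210:440],None,fx=3.4,fy=3.4,interpolation=cv2.INTER_CUBIC))
E
```

```text
[[0.02, -0.99, 0.13], [-1.0, -0.02, -0.01], [0.01, -0.13, -0.99]]
green [266. 220.] [521.1 111.5 230.8   9.   -3.1]
green [270. 177.] [653.6 105.  230.5  10.2  -2.9]
board [236. 252.] [419.5 203.8  51.8  49.3 -89. ]
board [290. 201.] [582.    4.6 490.8 190.5  -3. ]
dark [230. 195.] [589.3 220.1 130.8   6.6  87.1]
(346, 202) [ 21 168 232]
(400, 200) [ 10 163 147]
(300, 200) [ 27  90 232]
(346, 190) [ 11 165 133]
(232, 195) [ 16 125 141]
```

View pics/t0c.png

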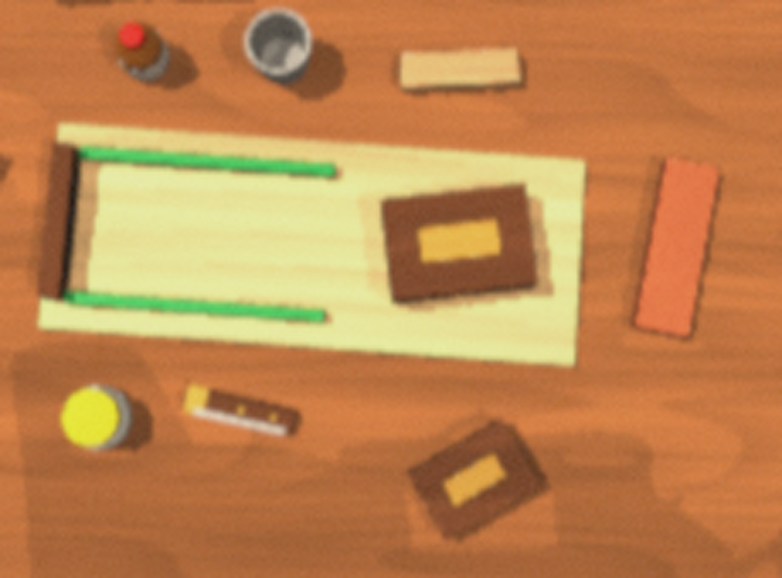

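```bash
cat >> h.py <<'E'
O=np.array([582.8,19.6]); T=np.radians(3.0)   # lane frame, mm
U=np.array([np.sin(T),np.cos(T)]); E=np.array([np.cos(T),-np.sin(T)])
def lane(p): p=np.atleast_2d(p)[:,:2]-O; return np.c_[p@E,p@U]
def world(l): l=np.atleast_2d(l); return O+l[:,:1]*E+l[:,1:2]*U
def casepose(im,roi,f=None):
    c=cal('top'); h=cv2.cvtColor(im,cv2.COLOR_BGR2HSV); H,S,V=[h[...,i].astype(int) for i in range(3)]
    R=np.zeros(H.shape,bool); R[roi[0]:roi[1],roi[2]:roi[3]]=1
    for n,m,z in [('case',((H<17)|(H>170))&(S>120)&(V<185),.062),('plate',(H>17)&(H<25)&(S>140),.063)]:
        for k in blobs(cv2.morphologyEx((m&R).astype(np.uint8),cv2.MORPH_OPEN,np.ones((3,3))),60):
            r=rect(c,k,z); print(n,r,'lane',lane(r[:2]).round(1),'yaw',round(r[4]+3,1))
E
python3 - <<'E'
from h import *
casepose(cv2.imread('pics/t0.png'),(178,224,310,376))
s=arm.sense();q=s['ee_rot'];R=Ro.from_quat([q[1],q[2],q[3],q[0]]).as_matrix();print(R.round(3).tolist())
E
```

```text
case [ 576.9 -127.8  132.2   96.2    8.3] lane [[   1.8 -147.5]] yaw 11.3
plate [ 578.6 -126.5   66.4   30.3    1.1] lane [[   3.5 -146.1]] yaw 4.1
[[0.946, 0.323, -0.0], [0.323, -0.946, 0.002], [0.0, -0.002, -1.0]]
```

```bash
cat >> h.py <<'E'
def go(lx,ly,z,yaw):
    """tool-frame shift (cm) and turn (deg) to lane pose (mm, yaw of tool x from lane x, deg); tool pointing down"""
    s=arm.sense();q=s['ee_rot'];R=Ro.from_quat([q[1],q[2],q[3],q[0]]).as_matrix()
    t=np.r_[world([lx,ly])[0],z]/1000; a=np.radians(yaw-3.0)
    G=np.array([[np.cos(a),np.sin(a),0],[np.sin(a),-np.cos(a),0],[0,0,-1]])
    print('shift cm',(R.T@(t-s['tool_pos'])*100).round(2),'turn',np.degrees(Ro.from_matrix(R.T@G).as_rotvec()).round(2))
def st():
    s=arm.sense();q=s['ee_rot'];R=Ro.from_quat([q[1],q[2],q[3],q[0]]).as_matrix()
    print('t',s['time_s'],'lane',lane(s['tool_pos'][:2]*1000).round(1),'z',(s['tool_pos'][2]*1000).round(1),'yaw',round(np.degrees(np.arctan2(R[1,0],R[0,0]))+3,2),'F',s['wrist_force'].round(1),'w',round(s['gripper_width']*93,1))
E
python3 -c "
from h import *
st();go(82,-146,200,0)"
```

```text
t 0.1 lane [[-376.4 -560.1]] z 217.9 yaw 21.84 F [ 0.5 -0.1  0.2] w 92.9
shift cm [ 57.96 -21.38   1.85] turn [-0.09 -0.   21.84]
```

Emit:
apply_moves:
  deltas:
    - [4,-1.5,0.1,0,0,1.5,6.5]
    - [8,-3,0.3,0,0,3,6.5]
    - [12,-4.5,0.4,0,0,4.5,6.5]
    - [16,-6,0.5,0,0,6,6.5]
    - [20,-7.4,0.6,0,0,7.5,6.5]
    - [24,-8.9,0.8,0,0,9,6.5]
    - [28,-10.3,0.9,0,0,10.5,6.5]
    - [32,-11.8,1,0,0,12,6.5]
    - [36,-13.3,1.1,0,0,13.5,6.5]
    - [40,-14.8,1.3,0,0,15,6.5]
    - [44,-16.2,1.4,0,0,16.5,6.5]
    - [48,-17.7,1.5,0,0,18,6.5]
    - [52,-19.2,1.6,0,0,19.5,6.5]
    - [55,-20.3,1.7,0,0,20.7,6.5]
    - [57,-21,1.8,0,0,21.5,6.5]
    - [58,-21.4,1.8,0,0,21.8,6.5]
    - [58,-21.4,1.8,0,0,21.8,6.5]
    - [58,-21.4,1.8,0,0,21.8,6.5]

```text
time_s: 1.9
tool_pos: [0.6568, -0.1313, 0.2004]
ee_rot: [0.0, 1.0, -0.026, -0.001]
wrist_force: [-0.7, -0.6, 0.1]
gripper_width: 0.696
grip_force: 0.0
```

```bash
python3 -c "
from h import *
st();go(80,-146,28,0);snap('wrist','w1.png')
c=arm.calibration('wrist');print(c['hand_eye'].round(3).tolist(),c['fx'],c['cx'],c['cy'])"
```

```text
t 1.9 lane [[  81.8 -146.8]] z 200.4 yaw 0.04 F [-0.7 -0.6  0.1] w 64.7
shift cm [-0.16 -0.08 17.24] turn [0.01 0.06 0.04]
[[0.001, -0.963, -0.27, 0.076], [1.0, 0.001, -0.001, 0.0], [0.001, -0.27, 0.963, -0.166], [0.0, 0.0, 0.0, 1.0]] 302.64420104166584 322.96102129438606 198.63522182784098
```

View pics/w1.png

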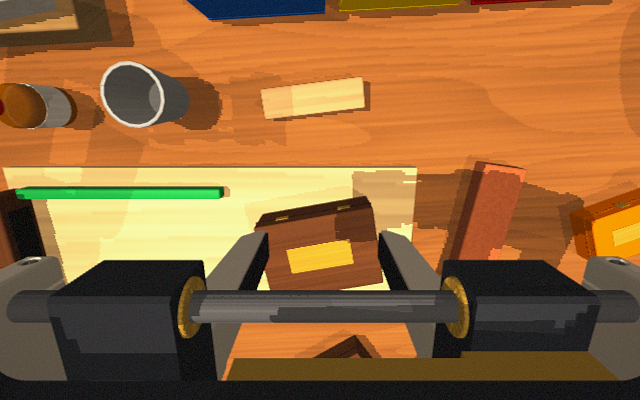

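The wrist view shows the case lid at (320,240), askew with its hinged far side facing away from the robot. The space at the far side, where the fingers come down, is free. I'll descend there.

Emit:
apply_moves:
  deltas:
    - [0,0,2,0,0,0,6.5]
    - [0,0,5,0,0,0,6.5]
    - [0,0,8,0,0,0,6.5]
    - [0,0,11,0,0,0,6.5]
    - [0,0,13.5,0,0,0,6.5]
    - [0,0,15.5,0,0,0,6.5]
    - [0,0,16.7,0,0,0,6.5]
    - [0,0,17.2,0,0,0,6.5]
    - [0,0,17.2,0,0,0,6.5]

```text
time_s: 2.85
tool_pos: [0.6572, -0.1313, 0.0287]
ee_rot: [-0.0, 1.0, -0.026, -0.0]
wrist_force: [0.6, -0.6, 0.6]
gripper_width: 0.697
grip_force: 0.0
```

Emit:
apply_moves:
  deltas:
    - [-0.3,0,0,0,0,0,6.5]
    - [-0.6,0,0,0,0,0,6.5]
    - [-0.9,0,0,0,0,0,6.5]
    - [-1.1,0,0,0,0,0,6.5]
    - [-1.3,0,0,0,0,0,6.5]
    - [-1.5,0,0,0,0,0,6.5]
    - [-1.7,0,0,0,0,0,6.5]
    - [-1.9,0,0,0,0,0,6.5]
    - [-2.1,0,0,0,0,0,6.5]
    - [-2.3,0,0,0,0,0,6.5]
    - [-2.4,0,0,0,0,0,6.5]
    - [-2.4,0,0,0,0,0,6.5]

```text
time_s: 4.05
tool_pos: [0.6334, -0.1295, 0.0288]
ee_rot: [-0.0, 1.0, -0.026, 0.0]
wrist_force: [2.6, -1.3, 0.8]
gripper_width: 0.703
grip_force: 1.3
```

```bash
python3 -c "
from h import *
st();im=snap('side','s1.png');cv2.imwrite('pics/s1c.png',cv2.resize(cv2.imread('pics/s1.png')[130:320,220:440],None,fx=3,fy=3,interpolation=cv2.INTER_CUBIC))"
```

```text
t 4.05 lane [[  58.3 -146.2]] z 28.8 yaw 0.04 F [ 2.6 -1.3  0.8] w 65.3
```

View pics/s1c.png

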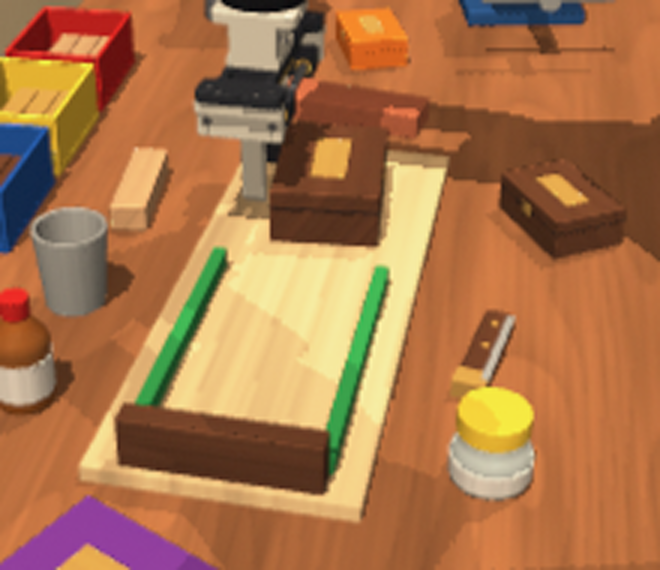

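The crop shows the fingers along the case's far side, at about (255,170), with the trailing finger just touching. I'll push a little further to square it.

Emit:
apply_moves:
  deltas:
    - [-0.1,0,0,0,0,0,6.5]
    - [-0.2,0,0,0,0,0,6.5]
    - [-0.3,0,0,0,0,0,6.5]
    - [-0.4,0,0,0,0,0,6.5]
    - [-0.5,0,0,0,0,0,6.5]
    - [-0.6,0,0,0,0,0,6.5]
    - [-0.7,0,0,0,0,0,6.5]
    - [-0.7,0,0,0,0,0,6.5]

```text
time_s: 4.9
tool_pos: [0.6263, -0.1291, 0.0286]
ee_rot: [-0.0, 1.0, -0.026, -0.0]
wrist_force: [2.8, -1.1, 1.3]
gripper_width: 0.699
grip_force: 1.4
```

```bash
python3 -c "
from h import *
st()"
```

```text
t 4.9 lane [[  51.2 -146.2]] z 28.6 yaw 0.03 F [ 2.8 -1.1  1.3] w 65.0
```

Emit:
apply_moves:
  deltas:
    - [0.5,0,0,0,0,0,6.5]
    - [1.5,0,0,0,0,0,6.5]
    - [2.5,0,0,0,0,0,6.5]
    - [2.7,0,-1,0,0,0,6.5]
    - [2.7,0,-4,0,0,0,6.5]
    - [2.7,0,-8,0,0,0,6.5]
    - [2.7,0,-12,0,0,0,6.5]
    - [2.7,0,-14,0,0,0,6.5]
    - [2.7,0,-14.5,0,0,0,6.5]

```text
time_s: 5.8
tool_pos: [0.6552, -0.131, 0.178]
ee_rot: [0.001, 1.0, -0.026, 0.003]
wrist_force: [-1.3, -0.2, 0.2]
gripper_width: 0.697
grip_force: 0.0
```

```bash
python3 -c "
from h import *
st();snap('wrist','w2.png');snap('top','t2.png');go(0,-290,175,90);go(0,-290,175,-90)"
```

```text
t 5.8 lane [[  80.2 -146.6]] z 178.0 yaw 0.05 F [-1.3 -0.2  0.2] w 64.8
shift cm [-7.88 14.38 -0.06] turn [ 7.000e-02 -4.000e-02 -8.995e+01]
shift cm [-7.88 14.38 -0.06] turn [-4.000e-02 -7.000e-02  9.005e+01]
```

View pics/w2.png

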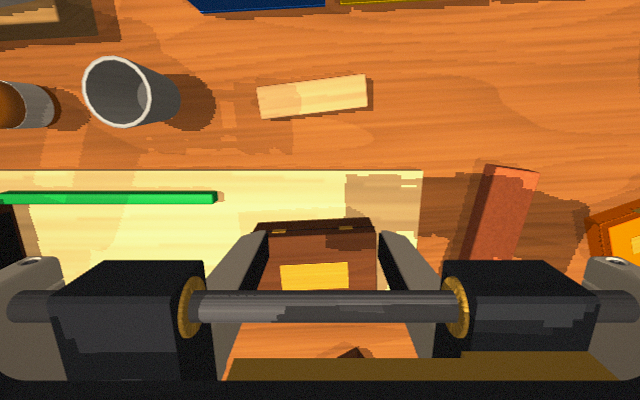

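```bash
python3 -c "
from h import *
s=arm.sense();print(s['joint_pos'].round(2));st()
c=dict(arm.calibration('wrist'));q=s['ee_rot'];R=Ro.from_quat([q[1],q[2],q[3],q[0]]).as_matrix();Hh=np.array(c['hand_eye'])
c['rotation']=R@Hh[:3,:3];c['xyz']=s['tool_pos']+R@Hh[:3,3]
print(lane(ray(c,[(258,220),(372,218)],.062)*1000).round(1),lane(ray(c,[(216,194)],.03)*1000).round(1),lane(ray(c,[(100,170),(420,171)],.012)*1000).round(1))
go(-2,-233,178,0)"
```

```text
[-0.36  0.5   1.29  0.    1.35  1.26]
t 5.9 lane [[  78.7 -146.1]] z 174.4 yaw 0.05 F [ 0.2 -0.7 -0.4] w 65.5
[[  54.9  -82.8]
 [  57.1 -193.8]] [[ 72.6 -32.6]] [[  95.    98.8]
 [  94.3 -252.6]]
shift cm [-8.08  8.68 -0.36] turn [ 0.02 -0.07  0.05]
```

```bash
cat >> h.py <<'E'
def wcal():
    s=arm.sense();c=dict(arm.calibration('wrist'));q=s['ee_rot'];R=Ro.from_quat([q[1],q[2],q[3],q[0]]).as_matrix();Hh=np.array(c['hand_eye'])
    c['rotation']=R@Hh[:3,:3];c['xyz']=s['tool_pos']+R@Hh[:3,3]; return c
E
python3 -c "
from h import *
c=wcal();print(lane(ray(c,[(258,220),(372,218)],.012)*1000).round(1),lane(ray(c,[(266,237),(377,232)],.062)*1000).round(1))
im=cv2.imread('pics/w2.png');cv2.imwrite('pics/w2c.png',cv2.resize(im[200:300,230:410],None,fx=4,fy=4,interpolation=cv2.INTER_CUBIC))"
```

```text
[[  37.1  -71.4]
 [  39.7 -202.3]] [[  37.1  -89.7]
 [  42.6 -199.3]]
```

View pics/w2c.png

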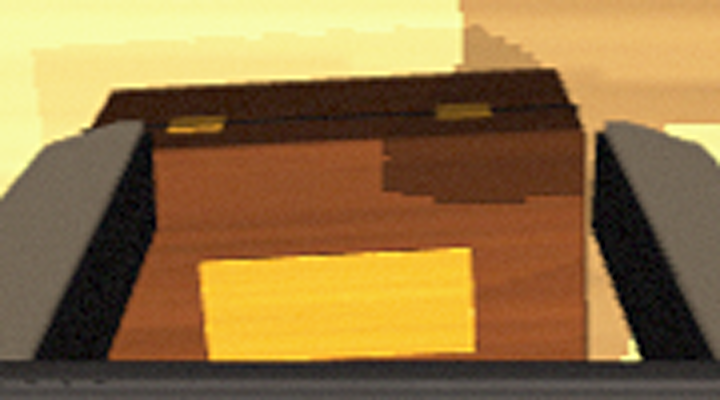

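The crop gives the far bottom edge of the case from (258,223) to (369,217). That puts the case about 8 mm off towards the robot and still about 2.5° askew. I'll nudge it back from the near side.

```bash
python3 -c "
from h import *
c=wcal();print(lane(ray(c,[(258,222.8),(369.3,217.3)],.012)*1000).round(1))
go(-80,-137,175,0)"
```

```text
[[  33.6  -71.2]
 [  40.5 -199.2]]
shift cm [-15.87  -0.93  -0.08] turn [ 0.02 -0.07  0.05]
```

Emit:
apply_moves:
  deltas:
    - [-2,-0.1,0,0,0,0,6.5]
    - [-5,-0.3,0,0,0,0,6.5]
    - [-9,-0.6,0,0,0,0,6.5]
    - [-12.5,-0.8,0,0,0,0,6.5]
    - [-15,-0.9,0,0,0,0,6.5]
    - [-16,-0.9,0,0,0,0,6.5]
    - [-16,-0.9,1,0,0,0,6.5]
    - [-16,-0.9,4,0,0,0,6.5]
    - [-16,-0.9,8,0,0,0,6.5]
    - [-16,-0.9,11,0,0,0,6.5]
    - [-16,-0.9,13.5,0,0,0,6.5]
    - [-16,-0.9,14.6,0,0,0,6.5]
    - [-16,-0.9,14.6,0,0,0,6.5]

```text
time_s: 7.2
tool_pos: [0.4935, -0.1128, 0.0253]
ee_rot: [-0.001, 1.0, -0.026, -0.002]
wrist_force: [0.6, -0.0, 1.2]
gripper_width: 0.702
grip_force: 0.0
```

```bash
python3 -c "
from h import *
st();go(-57,-137,28,0)"
```

```text
t 7.2 lane [[ -82.3 -136.9]] z 25.3 yaw 0.04 F [ 0.6 -0.   1.2] w 65.3
shift cm [ 2.53  0.01 -0.28] turn [-0.1   0.22  0.04]
```

Emit:
apply_moves:
  deltas:
    - [0.3,0,-0.1,0,0,0,6.5]
    - [0.6,0,-0.2,0,0,0,6.5]
    - [0.9,0,-0.2,0,0,0,6.5]
    - [1.2,0,-0.2,0,0,0,6.5]
    - [1.5,0,-0.2,0,0,0,6.5]
    - [1.7,0,-0.2,0,0,0,6.5]
    - [1.9,0,-0.2,0,0,0,6.5]
    - [2.1,0,-0.2,0,0,0,6.5]
    - [2.3,0,-0.2,0,0,0,6.5]
    - [2.5,0,-0.2,0,0,0,6.5]
    - [2.6,0,-0.2,0,0,0,6.5]
    - [2.6,0,-0.2,0,0,0,6.5]

```text
time_s: 8.4
tool_pos: [0.5204, -0.1147, 0.0294]
ee_rot: [0.0, 1.0, -0.026, 0.0]
wrist_force: [-1.6, 1.0, -1.1]
gripper_width: 0.701
grip_force: 0.9
```

```bash
python3 -c "
from h import *
st()"
```

```text
t 8.4 lane [[ -55.3 -137.4]] z 29.4 yaw 0.04 F [-1.6  1.  -1.1] w 65.2
```

Emit:
apply_moves:
  deltas:
    - [-0.5,0,0,0,0,0,6.5]
    - [-1.5,0,0,0,0,0,6.5]
    - [-2.5,0,0,0,0,0,6.5]
    - [-2.7,0,-1,0,0,0,6.5]
    - [-2.7,0,-4,0,0,0,6]
    - [-2.7,0,-8,0,0,0,5.5]
    - [-2.7,0,-12,0,0,0,5]
    - [-2.7,0,-15,0,0,0,5]
    - [-2.7,0,-15,0,0,0,5]

```text
time_s: 9.3
tool_pos: [0.4959, -0.1146, 0.1854]
ee_rot: [0.002, 1.0, -0.026, 0.005]
wrist_force: [0.5, -0.5, -0.2]
gripper_width: 0.538
grip_force: 0.0
```

```bash
python3 -c "
from h import *
st();snap('wrist','w3.png');print(arm.sense()['joint_pos'].round(2));go(0,-240,175,90);go(0,-240,175,-90)
c=wcal();print(c['xyz'],lane(c['xyz'][None,:2]*1000))"
```

```text
t 9.3 lane [[ -79.8 -138.5]] z 185.4 yaw 0.03 F [ 0.5 -0.5 -0.2] w 50.0
[-0.45  0.21  1.69  0.    1.23  1.18]
shift cm [ 8.11 10.2   0.85] turn [  0.38  -0.16 -89.97]
shift cm [ 8.11 10.2   0.85] turn [-0.16 -0.38 90.03]
[ 0.56937639 -0.11744416  0.34908279] [[  -6.23287508 -137.55888515]]
```

View pics/w3.png

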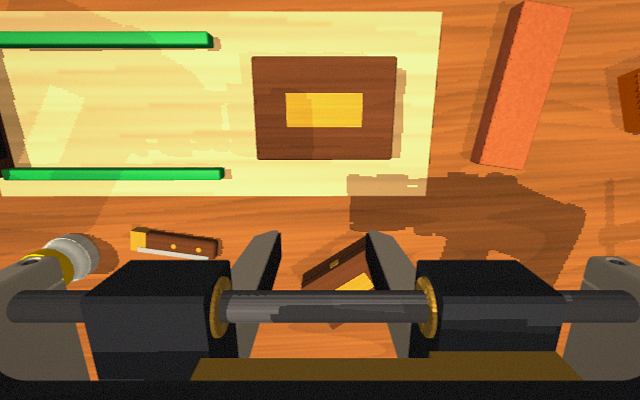

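The case now looks square, with lid corners near (252,57), (391,55), (397,159) and (256,159), and clear rails on both sides.

```bash
python3 -c "
from h import *
c=wcal();P=lane(ray(c,[(251,57),(391,55.5),(397,159.5),(257,159.5)],.062)*1000)
print(P.round(1),P.mean(0).round(1)); print(lane(ray(c,[(212,38),(223,174)],.03)*1000).round(1))"
```

```text
[[  43.   -75.3]
 [  44.4 -197.3]
 [ -46.3 -208.4]
 [ -46.4  -75.5]] [  -1.4 -139.1]
[[ 65.1 -32.2]
 [-66.5 -31.3]]
```

Emit:
apply_moves:
  deltas:
    - [0.4,0.6,0,0,0,-4,5]
    - [1,1.5,0,0,0,-10,5]
    - [2,2.5,0,0,0,-18,5]
    - [3,3.6,0,0,0,-26,5]
    - [4,4.8,0,0,0,-34,5]
    - [5,6,0,0,0,-42,5]
    - [5.8,7,0,0,0,-50,5]
    - [6.5,8,0,0,0,-58,5]
    - [7.2,9,0,0,0,-66,5]
    - [7.6,9.6,0,0,0,-74,5]
    - [7.9,10,0,0,0,-82,5]
    - [8,10.2,0,0,0,-87,5]
    - [8,10.2,0,0,0,-90,5]
    - [8,10.2,0,0,0,-90,5]
    - [8,10.2,0,0,0,-90,5]

```text
time_s: 10.85
tool_pos: [0.5671, -0.2189, 0.1786]
ee_rot: [-0.001, 0.726, 0.688, -0.0]
wrist_force: [0.5, 0.1, -0.1]
gripper_width: 0.532
grip_force: 0.0
```

```bash
python3 -c "
from h import *
st();print(arm.sense()['joint_pos'].round(2));go(-1,-240,28,90)"
```

```text
t 10.85 lane [[  -3.2 -239. ]] z 178.6 yaw 89.95 F [ 0.5  0.1 -0.1] w 49.5
[-0.55  0.39  1.45  0.    1.31 -0.5 ]
shift cm [-0.12  0.24 15.06] turn [-0.1  -0.06 -0.05]
```

Emit:
apply_moves:
  deltas:
    - [-0.1,0.2,2,0,0,0,5]
    - [-0.1,0.2,5,0,0,0,5]
    - [-0.1,0.2,8,0,0,0,5]
    - [-0.1,0.2,11,0,0,0,5]
    - [-0.1,0.2,13.2,0,0,0,5]
    - [-0.1,0.2,14.6,0,0,0,5]
    - [-0.1,0.2,15,0,0,0,5]
    - [-0.1,0.2,15,0,0,0,5]

```text
time_s: 11.65
tool_pos: [0.5697, -0.2203, 0.0295]
ee_rot: [-0.0, 0.725, 0.688, -0.0]
wrist_force: [-0.5, -0.5, 0.9]
gripper_width: 0.536
grip_force: 0.0
```

Emit:
apply_moves:
  deltas:
    - [0.5,0,0,0,0,0,5]
    - [1,0,0,0,0,0,5]
    - [1.5,0,0,0,0,0,5]
    - [2,0,0,0,0,0,5]
    - [2.4,0,0,0,0,0,5]
    - [2.8,0,0,0,0,0,5]
    - [3.2,0,0,0,0,0,5]
    - [3.6,0,0,0,0,0,5]
    - [4,0,0,0,0,0,5]
    - [4.5,0,0,0,0,0,5]
    - [5,0,0,0,0,0,5]
    - [5.5,0,0,0,0,0,5]
    - [6,0,0,0,0,0,5]
    - [6.5,0,0,0,0,0,5]
    - [7,0,0,0,0,0,5]
    - [7.5,0,0,0,0,0,5]
    - [8,0,0,0,0,0,5]
    - [8,0,0,0,0,0,5]

```text
time_s: 13.45
tool_pos: [0.5739, -0.1393, 0.0297]
ee_rot: [-0.0, 0.725, 0.689, 0.0]
wrist_force: [0.7, -2.0, 0.2]
gripper_width: 0.535
grip_force: 0.8
```

```bash
python3 -c "
from h import *
st();snap('side','s4.png');a=cv2.imread('pics/s4.png')[140:310,230:400];snap('wrist','w4.png');b=cv2.imread('pics/w4.png')
cv2.imwrite('pics/m4.png',np.hstack([cv2.resize(a,(400,400),interpolation=cv2.INTER_CUBIC),b[:,160:560]]))"
```

```text
t 13.45 lane [[  -0.5 -159.1]] z 29.7 yaw 90.06 F [ 0.7 -2.   0.2] w 49.8
```

View pics/m4.png

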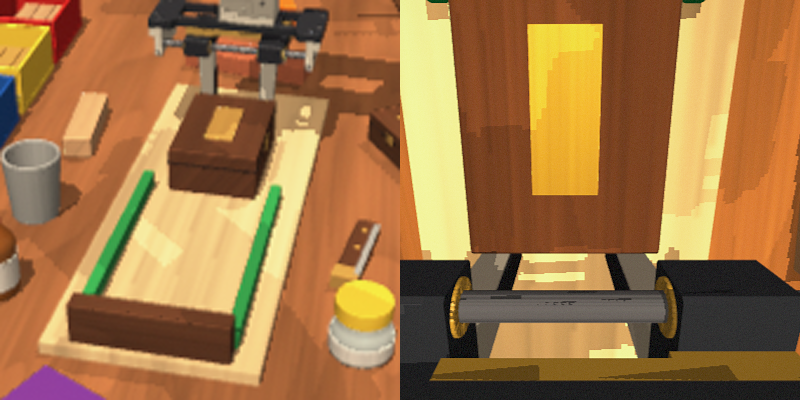

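The case is square and centred: its back edge in the wrist view runs (470,253) to (660,252), midway between the rail ends at (438,0) and (692,0). I'll push it down the lane.

Emit:
apply_moves:
  deltas:
    - [0.3,0,0,0,0,0,5]
    - [0.8,0,0,0,0,0,5]
    - [1.4,0,0,0,0,0,5]
    - [2,0,0,0,0,0,5]
    - [2.6,0,0,0,0,0,5]
    - [3.2,0,0,0,0,0,5]
    - [3.8,0,0,0,0,0,5]
    - [4.4,0,0,0,0,0,5]
    - [5,0,0,0,0,0,5]
    - [5.6,0,0,0,0,0,5]
    - [6.2,0,0,0,0,0,5]
    - [6.8,0,0,0,0,0,5]
    - [7.4,0,0,0,0,0,5]
    - [8,0,0,0,0,0,5]
    - [8.6,0,0,0,0,0,5]
    - [9.2,0,0,0,0,0,5]
    - [9.6,0,0,0,0,0,5]
    - [9.9,0,0,0,0,0,5]
    - [10,0,0,0,0,0,5]
    - [10,0,0,0,0,0,5]

```text
time_s: 15.55
tool_pos: [0.579, -0.0402, 0.0297]
ee_rot: [-0.0, 0.725, 0.689, 0.0]
wrist_force: [0.5, 0.2, 0.3]
gripper_width: 0.54
grip_force: 0.0
```

```bash
cat > w.py <<'E'
from h import *
import sys
st();im=snap('wrist',sys.argv[1]);c=wcal();h=cv2.cvtColor(im,cv2.COLOR_RGB2HSV);H,S,V=[h[...,i].astype(int) for i in range(3)]
for r in (60,120,180,230):
    m=((H<17)|(H>170))&(S>100)&(V<150)&(np.arange(640)[None]>180)&(np.arange(640)[None]<470)
    x=np.where(m[r])[0]; print(r,x.min(),x.max(),lane(ray(c,[(x.min()-.5,r+.0),(x.max()+.5,r)],.062)*1000).round(1).tolist())
g=(H>45)&(H<85)&(S>120)
for k in blobs(g,25): p=lane(ray(c,k,.03)*1000);print('green',p.min(0).round(1),p.max(0).round(1))
E
python3 w.py w5.png
```

```text
t 15.55 lane [[ -0.6 -59.9]] z 29.7 yaw 90.04 F [0.5 0.2 0.3] w 50.2
60 214 436 [[-44.2, 36.0], [46.6, 36.1]]
120 220 430 [[-43.9, 12.4], [46.4, 12.5]]
180 225 425 [[-44.0, -13.8], [46.7, -13.7]]
230 230 420 [[-43.7, -37.9], [46.5, -37.8]]
green [ 57.8 -26.8] [73.4 67.8]
green [-70.5 -27. ] [-54.7  67.7]
```

Measured midway, the case centre is level with the middle of the rails to within a millimetre and the yaw is about 0. I'll continue.

Emit:
apply_moves:
  deltas:
    - [0.3,0,0,0,0,0,5]
    - [0.8,0,0,0,0,0,5]
    - [1.4,0,0,0,0,0,5]
    - [2,0,0,0,0,0,5]
    - [2.6,0,0,0,0,0,5]
    - [3.2,0,0,0,0,0,5]
    - [3.8,0,0,0,0,0,5]
    - [4.4,0,0,0,0,0,5]
    - [5,0,0,0,0,0,5]
    - [5.6,0,0,0,0,0,5]
    - [6.2,0,0,0,0,0,5]
    - [6.8,0,0,0,0,0,5]
    - [7.4,0,0,0,0,0,5]
    - [8,0,0,0,0,0,5]
    - [8.6,0,0,0,0,0,5]
    - [9.2,0,0,0,0,0,5]
    - [9.8,0,0,0,0,0,5]
    - [10.2,0,0,0,0,0,5]
    - [10.5,0,0,0,0,0,5]
    - [10.6,0,0,0,0,0,5]

```text
time_s: 17.6
tool_pos: [0.5845, 0.0656, 0.0298]
ee_rot: [0.0, 0.725, 0.689, 0.0]
wrist_force: [0.0, -6.0, 3.6]
gripper_width: 0.535
grip_force: 2.7
```

```bash
python3 w.py w6.png
```

```text
t 17.6 lane [[-0.7 46. ]] z 29.8 yaw 90.06 F [ 0.  -6.   3.6] w 49.7
60 214 436 [[-44.3, 142.1], [46.4, 142.2]]
120 220 430 [[-44.0, 118.4], [46.3, 118.6]]
180 225 425 [[-44.1, 92.2], [46.5, 92.4]]
230 230 420 [[-43.8, 68.1], [46.4, 68.3]]
green [57.4 36.4] [ 73.3 173.8]
green [-70.6  31.5] [-54.6 173.7]
```

Emit:
apply_moves:
  deltas:
    - [0.2,0,0,0,0,0,5]
    - [0.4,0,0,0,0,0,5]
    - [0.6,0,0,0,0,0,5]
    - [0.8,0,0,0,0,0,5]
    - [1,0,0,0,0,0,5]
    - [1.2,0,0,0,0,0,5]
    - [1.4,0,0,0,0,0,5]
    - [1.5,0,0,0,0,0,5]
    - [1.5,0,0,0,0,0,5]

```text
time_s: 18.55
tool_pos: [0.5853, 0.0803, 0.0297]
ee_rot: [0.0, 0.725, 0.689, 0.0]
wrist_force: [-0.4, -4.6, 3.9]
gripper_width: 0.542
grip_force: 2.2
```

```bash
python3 w.py w7.png
```

```text
t 18.55 lane [[-0.7 60.8]] z 29.7 yaw 90.03 F [-0.4 -4.6  3.9] w 50.4
60 214 436 [[-44.3, 156.8], [46.4, 156.9]]
120 220 430 [[-44.0, 133.2], [46.2, 133.3]]
180 225 425 [[-44.1, 107.0], [46.5, 107.1]]
230 230 420 [[-43.8, 82.9], [46.3, 83.0]]
green [57.1 51.1] [ 73.2 188.5]
green [-70.6  46.3] [-54.6 188.4]
```

Emit:
apply_moves:
  deltas:
    - [0.1,0,0,0,0,0,5]
    - [0.2,0,0,0,0,0,5]
    - [0.3,0,0,0,0,0,5]
    - [0.4,0,0,0,0,0,5]
    - [0.4,0,0,0,0,0,5]

```text
time_s: 19.1
tool_pos: [0.5854, 0.0843, 0.0297]
ee_rot: [0.0, 0.725, 0.689, -0.0]
wrist_force: [0.7, -5.4, 4.2]
gripper_width: 0.536
grip_force: 2.4
```

Emit:
apply_moves:
  deltas:
    - [0.1,0,0,0,0,0,5]
    - [0.2,0,0,0,0,0,5]
    - [0.2,0,0,0,0,0,5]

```text
time_s: 19.4
tool_pos: [0.5856, 0.0862, 0.0297]
ee_rot: [0.0, 0.725, 0.689, -0.0]
wrist_force: [-0.2, -4.4, 3.8]
gripper_width: 0.536
grip_force: 2.4
```

Emit:
apply_moves:
  deltas:
    - [0.1,0,0,0,0,0,5]
    - [0.2,0,0,0,0,0,5]
    - [0.2,0,0,0,0,0,5]

```text
time_s: 19.7
tool_pos: [0.5856, 0.0876, 0.0297]
ee_rot: [0.0, 0.725, 0.689, -0.0]
wrist_force: [0.0, -6.7, 3.8]
gripper_width: 0.542
grip_force: 3.7
```

Emit:
apply_moves:
  deltas:
    - [0.1,0,0,0,0,0,5]
    - [0.1,0,0,0,0,0,5]

```text
time_s: 19.9
tool_pos: [0.5856, 0.0876, 0.0297]
ee_rot: [0.001, 0.725, 0.689, -0.001]
wrist_force: [-1.1, -11.0, 4.5]
gripper_width: 0.537
grip_force: 5.5
```

```bash
python3 w.py w8.png; python3 -c "
from h import *
snap('side','s8.png');a=cv2.imread('pics/s8.png')[220:310,230:380];b=cv2.imread('pics/w8.png')[0:300,150:500]
cv2.imwrite('pics/m8.png',np.hstack([cv2.resize(a,(450,300),interpolation=cv2.INTER_CUBIC),b]))"
```

```text
t 19.9 lane [[-0.7 68. ]] z 29.7 yaw 90.05 F [ -1.1 -11.    4.5] w 49.9
60 214 436 [[-44.2, 164.0], [46.3, 164.1]]
120 220 430 [[-43.9, 140.5], [46.1, 140.6]]
180 225 425 [[-44.1, 114.3], [46.4, 114.4]]
230 230 420 [[-43.8, 90.2], [46.3, 90.3]]
green [57.3 58.3] [ 73.3 195.6]
green [-70.6  53.4] [-54.6 195.5]
```

View pics/m8.png

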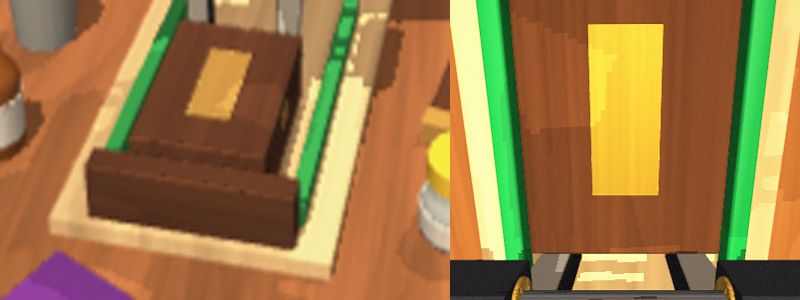

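Force rose from about 5 N to 11 N while the fingers stopped moving, so the case is against the stop. The view agrees: its leading end is at the stop and both gaps to the rails are clear. I'll back straight off and lift.

Emit:
apply_moves:
  deltas:
    - [-0.2,0,0,0,0,0,5]
    - [-0.6,0,0,0,0,0,5]
    - [-1.5,0,0,0,0,0,5]
    - [-3,0,0,0,0,0,5]
    - [-4.5,0,0,0,0,0,5]
    - [-5,0,-0.5,0,0,0,5]
    - [-5,0,-3,0,0,0,5]
    - [-5,0,-7,0,0,0,5]
    - [-5,0,-11,0,0,0,5]
    - [-5,0,-15,0,0,0,5]
    - [-6,0,-18,0,0,0,5]
    - [-8,0,-19,0,0,0,5]
    - [-8,0,-19,0,0,0,5]
    - [-8,0,-19,0,0,0,5]

```text
time_s: 21.4
tool_pos: [0.5813, 0.0091, 0.2196]
ee_rot: [-0.0, 0.726, 0.688, 0.0]
wrist_force: [0.1, 0.1, -0.4]
gripper_width: 0.538
grip_force: 0.0
```

```bash
python3 -c "
from h import *
st();snap('wrist','w9.png')"
```

```text
t 21.4 lane [[ -0.9 -10.6]] z 219.6 yaw 89.95 F [ 0.1  0.1 -0.4] w 50.0
```

View pics/w9.png

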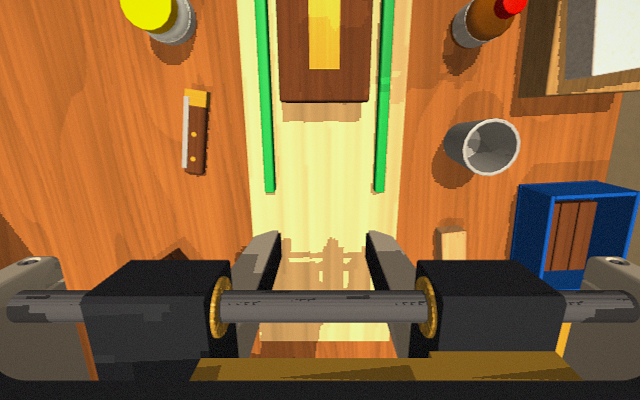

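The case sits square in the lane, its back edge at row 101 from column 281 to 369, with both rails clear. The hand is away and the other things are in place.

```bash
python3 -c "
from h import *
print(arm.sign_off())"
```

```text
the job is handed in; nothing more can be done
None
```

The case rests square against the end stop, centred between the rails to within about 1–2 mm. From the pictures neither rail was touched and the other things stayed in place; the hand is clear and the job was handed in at about 21 s.

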